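Press a culture dish into the spring-loaded dish magazine

TASK

Load the culture dish that lies on the bench into the spring-loaded dish magazine, on top of the dish already in it: set it flat, right way up, in the mouth and push it down against the spring until both catches snap over its rim. Then let go and leave the dish held down in the column by the catches, with the other things on the bench left where they stand.

Things in the scene. Friction and masses are not known exactly. Their poses are not given: they have to be found in the camera images.
- magazine: Dish magazine fixed to the bench: round column between four steel wires (7 mm thick, 95 mm tall, axes at x +-23, y +-27 mm) on a plate 90 (x) x 124 (y) x 10 mm. Origin: centre of the plate's underside, on the column axis, z up. A 60 mm dish has 2 mm play; above 80 mm the wires flare out 7 mm. The +x and -x sides are open from base to top, 47 mm between wires: fingers holding a dish along x fit there.
- dish_new: The dish to load: round flat clear culture dish with lid and pink medium, 60 mm across, 15 mm tall, 20 to 45 g, one solid piece. It lies on the bench. Origin: centre of its underside; z up through the lid.
- dish_loaded: An identical dish (60 mm across, 15 mm tall) already latched in the magazine, its underside 43 mm and its top 58 mm above the bench. Origin: centre of its underside. The new dish goes on top of it and drives it down another 15 mm.
- mouth (a point): Point on the column axis 58 mm above the bench, level with the flat undersides of the catches' teeth: the top of a latched dish lies here. Axes as the magazine's. A new dish set in the mouth rests on the teeth's slopes with its underside about 67 mm above the bench. Push its top a few mm below this point and it latches; let go earlier and the spring lifts it again.
- follower (a joint): Spring plate under the dishes, m: 0 with one dish latched (spring force 5.4 N), 0.015 with two latched (9.9 N), 0.021 at its bottom stop (11.7 N), so the new dish can be pushed at most 6 mm deeper than it needs.
- tally_counter: Bystander: grey-white round hand tally counter lying flat, 46 mm across, 21 mm tall. Origin: centre of its underside.
- timer: Bystander: white bench timer, 66 x 64 x 20 mm. Origin: centre of its underside.
- beaker: Bystander: small clear beaker, 45 mm across, 59 mm tall. Origin: centre of its underside.
- pawl_a (a joint): White spring catch at the magazine's +y side, m: 0 = in, up to 0.010 = pushed outward by a passing dish (1 N rising to 2 N). 32 mm wide, on a bracket 70 mm tall, out to y = 60 mm. Its two teeth (at x +-12 mm) slope up to 72 mm above the bench, have flat undersides at 58 mm, and reach 3 to 6 mm over a dish's rim. It snaps back over the rim by itself.
- pawl_b (a joint): The same catch at the magazine's -y side, 0 = in, up to 0.010 = pushed outward.
There are look-alikes about, which are no part of the job. Leave any purple look-alike of the dish_new alone.

How it is judged:
By the outcome, as a careful person would: the job done as asked, in the order asked, and still so for the second after the job is handed in, with the robot touching nothing.
It also fails if it takes over 43 s, if anything falls off the work surface, if the arm or the gripper's body presses on something with over 40 N, if the wrist force passes 120 N, or if a joint passes its speed limit or range.

ROBOT

A 6-joint arm with a two-finger parallel gripper is mounted at the origin on a cart in front of the work surface, level with it; the furniture and walls round the work are solid. World frame = base frame: x ahead of the robot, y to its left, z up, the work surface at z = 0. Lengths are in m, angles in rad, forces in N, time in s.
With the tool pointing down it reaches from about 0.3 to 0.875 m from the base axis. Payload 6.4 kg.
Tool frame: the origin (TCP) lies on the centre line of the jaws, within the pads' length; the fingertips stand 17 mm ahead of it and the grasp point (between the pads) lies 2 mm behind it (arm.tip_extent is the distance from the TCP to the fingertips, in m); z points along the fingers, y is the line along which they close (so a half turn about z gives the same grasp; the last joint's range is limited). The gripper opens to 85 mm and grips with 20 to 120 N. Pads are 22 mm wide; open, the fingers measure 114 mm over their backs; the gripper's body (76 mm by 85 mm) begins 54 mm behind the grasp point. The pads swing forward as they close: fully open they stand 13 mm farther back than shut.
Start: joints at [-1.342, 0.181, 1.607, -0, 1.354, -0.206], TCP at [0.242, -0.522, 0.248] pointing down, gripper open.
Joint ranges: [-2.99, 2.99], [-0.89, 2.07], [0.3, 2.58], [-1.14, 4.28], [0, 2.63], [-3.12, 3.12]. Speed limits (rad/s): [2.57, 2.57, 3.01, 3.14, 3.14, 3.14].

INTERFACE

Orientations are given as a unit quaternion [w, x, y, z].
In Python, from bench import arm gives the robot as it stands. The module is installed in compiled form; this text tells all that it offers.
- The arm moves only by the tool arm_command, never from a script. Its argument "plan" is a list of rows, each an object of numbers: "grip": the closure, from 0 (fully open) to 1 (shut); "x", "y", "z": the shift along the tool's x, y, z in m; "ax", "ay", "az": the turn, a rotation vector about the tool's x, y, z in degrees. A call has 1 to 20 rows; each row is the pose to reach, as a shift and turn from the pose commanded when the call began, along the tool's axes at that moment; what a row does not reach only later rows make up. A row lasts 1/12 s, in which the tool goes at most 41.7 mm and 7.16 degrees, less where a joint would pass 70% of its speed; a pose out of reach is approached as far as the arm can. A call with a gripper value outside its range is refused whole. The fingers move at their own pace and stop on an object; "newtons" is the grip in N (left out, the last holds). Time passes only in rows, so rows that repeat a pose let the fingers close. It gives the time, the measured TCP pose, the force, the opening and the grip force at its end, in the units of the state.
- arm.get_state(): the state, without advancing time (a new reading comes with each control period).
- arm.read_camera(name): name is "scene" or "top" or "wrist"; returns a dict with "color" (400x640x3 uint8, blue, green, red), "range_z" (400x640 float32, m along the optical axis (not along the pixel's ray), 0 where there is no reading), "mtx" (3x3 intrinsics, pixels), "T" (4x4, takes a point from camera to world coordinates); the wrist camera has in their place "mount" (4x4, takes a point from camera to tool coordinates, whose origin is the TCP and whose axes are the flange's). Camera axes: x right, y down, z forward; pixel columns grow to the right and rows downward; lengths in m; the calibration is good to about 2 mm. A picture is of the moment at which its call begins: read the wrist's pose just before it.
- arm.sign_off(): hands the job in; it is judged then, once.
The state is a dict: "t": time; "q": joint angles; "qvel": joint speeds; "joint_efforts": joint torques, N m; "eef_pos": TCP position; "eef_rot": TCP orientation; "ft_force": force on the tool from outside, world axes, zero at the start; "torque": the same for the moment, N m; "grip_width": finger opening in m; "grasp_force": force on a finger pad.
Only numpy, scipy, OpenCV 4.12 (cv2) and the standard library are available. Lean on these libraries where they do the work, as an engineer would, in place of code of your own. Each camera call takes 0.05 s, during which the arm holds its last target. There are 200 camera calls.

## Working session

There is one attempt and no reset: what is moved stays moved. The work goes in short steps, Python scripts to look and compute and a tool call to move; the robot and the scene stay as the last step left them, time stands still between calls to the robot, and variables do not carry over. Pictures are saved under pics/ and viewed, at most 10 in all, crops included, and the job is handed in when it is done.

Besides the shell and the picture viewer there is one more tool, called after "Emit:" as name([rows], argument=value, ...), one row to a line, values as JSON. arm_command: Moves the arm, as the interface text tells. Its arguments: {"type":"object","properties":{"plan":{"type":"array"},"newtons":{"type":"number"}},"required":["plan"]}

```bash
mkdir -p pics
python3 - <<'E'
from bench import arm
import cv2,numpy as np
s=arm.get_state();print({k:np.round(s[k],3) for k in s}, arm.tip_extent)
for n in("scene","top"):
    d=arm.read_camera(n);cv2.imwrite(f"pics/{n}1.png",d["color"]);np.savez(f"{n}1.npz",**d)
    print(n,np.round(d["T"],3).tolist(),d["mtx"].tolist())
E
```

```text
{'t': np.float64(0.0), 'q': array([-1.342,  0.182,  1.608,  0.   ,  1.354, -0.206]), 'qvel': array([-0.   ,  0.001,  0.   , -0.   ,  0.002,  0.001]), 'joint_efforts': array([-0.0000e+00, -4.4487e+01, -3.5134e+01, -0.0000e+00,  9.0000e-03,
       -0.0000e+00]), 'eef_pos': array([ 0.242, -0.521,  0.247]), 'eef_rot': array([-0.001,  0.976,  0.216,  0.   ]), 'ft_force': array([ 0.094, -0.312, -0.071]), 'torque': array([-0.015,  0.002,  0.069]), 'grasp_force': np.float64(0.0), 'grip_width': np.float64(0.086)} 0.017
scene [[-0.755, -0.444, 0.482, 0.151], [-0.655, 0.487, -0.577, 0.543], [0.021, -0.752, -0.659, 0.62], [0.0, 0.0, 0.0, 1.0]] [[379.5411495385352, 0.0, 319.00266815380775], [0.0, 379.5411495385352, 203.667515945051], [0.0, 0.0, 1.0]]
top [[0.028, -0.987, 0.161, 0.403], [-1.0, -0.027, 0.005, 0.04], [-0.001, -0.161, -0.987, 0.899], [0.0, 0.0, 0.0, 1.0]] [[401.3594955072777, 0.0, 325.4537715988193], [0.0, 401.3594955072777, 196.6382014911524], [0.0, 0.0, 1.0]]
```

View pics/scene1.png

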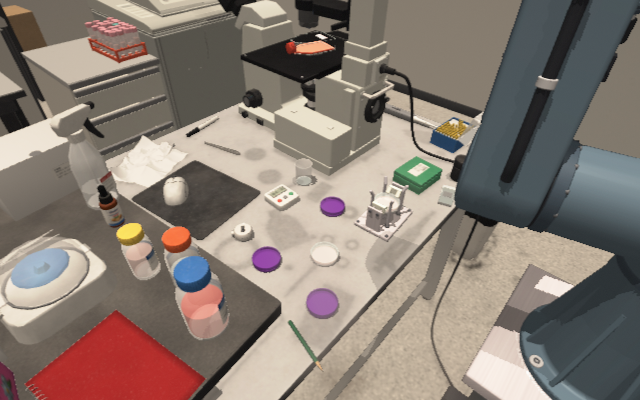

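View pics/top1.png

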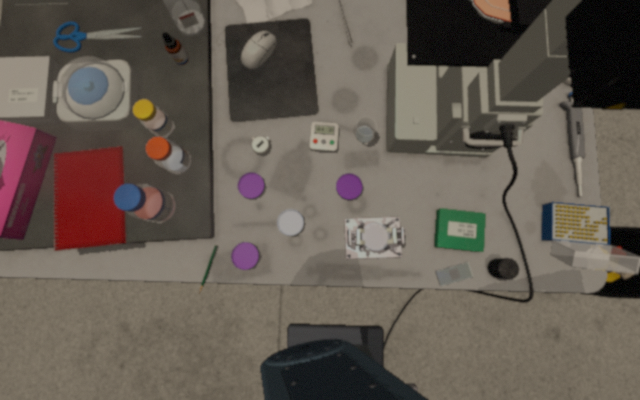

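The four dish-like things in the top view are purple discs at (251,185), (348,186) and (245,256), and a pale, clear one at (290,223). The clear one fits dish_new, and I'll confirm it in a crop. The magazine is at (374,238).

```bash
cat > h.py <<'E'
import numpy as np,cv2
def pts(d,T=None):
    z=d["range_z"];K=d["mtx"];T=d["T"] if T is None else T
    v,u=np.mgrid[:z.shape[0],:z.shape[1]]
    P=np.stack([(u-K[0,2])/K[0,0]*z,(v-K[1,2])/K[1,1]*z,z,np.ones_like(z)],-1)@T.T
    P=P[...,:3];P[z==0]=np.nan
    return P
E
python3 - <<'E'
import numpy as np,cv2
from h import pts
d=dict(np.load("top1.npz"));s=dict(np.load("scene1.npz"))
a=cv2.resize(d["color"][165:270,225:415],None,fx=4,fy=4,interpolation=2)[:, :760]
b=cv2.resize(s["color"][175:325,230:420],None,fx=4,fy=4,interpolation=2)[:600,:760]
cv2.imwrite("pics/crop.png",cv2.resize(b,(760,600)))
P=pts(d)
def reg(u0,u1,v0,v1,z0,z1):
    Q=P[v0:v1,u0:u1].reshape(-1,3);Q=Q[(Q[:,2]>z0)&(Q[:,2]<z1)]
    r=cv2.minAreaRect((Q[:,:2]*1000).astype(np.float32));c,rad=cv2.minEnclosingCircle((Q[:,:2]*1000).astype(np.float32))
    print(len(Q),Q.mean(0).round(4),np.round(np.median(Q[:,2]),4),"rect",r,"circ",c,rad)
reg(265,315,200,248,.009,.03)   # dish new
reg(340,410,212,265,.005,.016) # plate
reg(355,395,215,260,.05,.065) # loaded top
reg(340,410,205,270,.066,.2) 
reg(225,270,240,275,.009,.03)
reg(240,275,130,160,.009,.03); reg(335,362,170,202,.009,.03)
print(np.nanmedian(P[262:272,300:330,2]))
E
```

```text
581 [0.4886 0.1213 0.0154] 0.0154 rect ((488.4422607421875, 121.14216613769531), (58.066097259521484, 57.75032043457031), 2.1235504150390625) circ (488.8611755371094, 121.42900085449219) 30.012460708618164
1150 [ 0.4556 -0.0562  0.0107] 0.0108 rect ((453.748291015625, -65.27691650390625), (103.72203063964844, 131.85311889648438), 1.3740214109420776) circ (452.6348876953125, -62.942142486572266) 79.54996490478516
671 [ 0.4599 -0.062   0.0588] 0.0588 rect ((459.94036865234375, -57.855430603027344), (58.64994812011719, 76.77991485595703), 0.3951150178909302) circ (456.77752685546875, -57.95078659057617) 39.75242233276367
366 [ 0.4608 -0.065   0.0761] 0.0724 rect ((460.5865783691406, -62.53910827636719), (60.24739456176758, 119.03870391845703), 3.473160982131958) circ (460.2235107421875, -62.5611457824707) 60.22974395751953
612 [0.4127 0.2171 0.0152] 0.0152 rect ((412.5367431640625, 217.31410217285156), (58.24740219116211, 59.29441833496094), 2.077338218688965) circ (412.9407958984375, 217.37454223632812) 30.04164695739746
279 [0.6628 0.1954 0.0203] 0.021 rect ((664.2538452148438, 196.14149475097656), (41.43891143798828, 40.5152702331543), 0.46773508191108704) circ (666.0342407226562, 197.74632263183594) 24.003421783447266
556 [ 0.5732 -0.007   0.0155] 0.0155 rect ((573.2870483398438, -6.626594543457031), (58.75775146484375, 56.256317138671875), 1.3331706523895264) circ (573.5863037109375, -7.308806896209717) 29.930116653442383
0.0006678855595857458
```

View pics/crop.png

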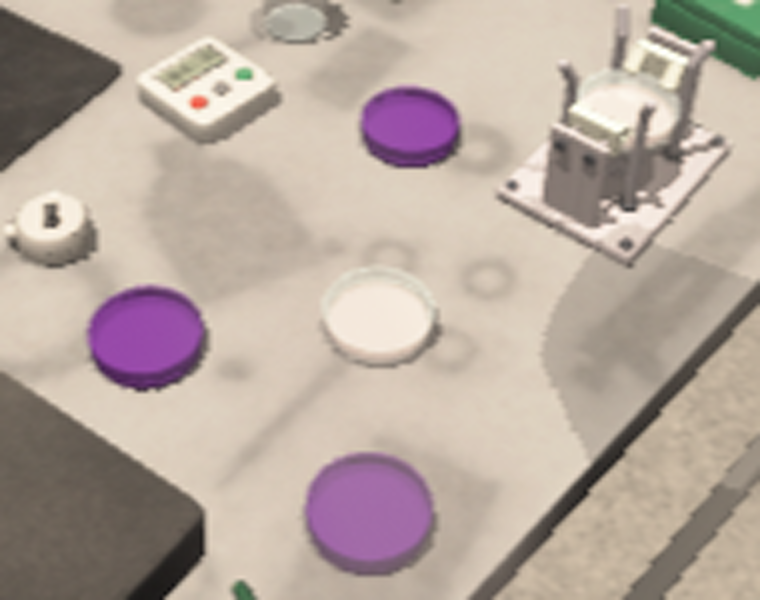

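The clear dish with pale pink medium, at crop (380,315), looks the same as the one in the magazine, so it is dish_new. The other three are purple look-alikes. Next I'll view the magazine from above with the wrist camera on the way over.

```bash
cat >> h.py <<'E'
from scipy.spatial.transform import Rotation as R
def Twrist(s):
    T=np.eye(4);w,x,y,z=s["eef_rot"];T[:3,:3]=R.from_quat([x,y,z,w]).as_matrix();T[:3,3]=s["eef_pos"];return T
def goto(s,p,yaw=None):
    """tool-axis shift (mm) and turn (deg) to world p with tool x at yaw deg, pointing down"""
    T=Twrist(s);print("shift",np.round(1000*T[:3,:3].T@(np.array(p)-T[:3,3]),1))
    if yaw is not None:
        c,q=np.cos(np.radians(yaw)),np.sin(np.radians(yaw))
        G=np.array([[c,q,0],[q,-c,0],[0,0,-1.]]);print("turn",np.round(R.from_matrix(T[:3,:3].T@G).as_rotvec(True),2))
E
python3 - <<'E'
from bench import arm
from h import *
s=arm.get_state();d=arm.read_camera("wrist");print(np.round(d["mount"],3),d["mtx"])
goto(s,[.46,-.06,.27],90)
E
```

```text
[[-0.    -0.957 -0.289  0.073]
 [ 1.    -0.     0.    -0.001]
 [-0.    -0.289  0.957 -0.127]
 [ 0.     0.     0.     1.   ]] [[294.67773775   0.         323.02908276]
 [  0.         294.67773775 198.26569971]
 [  0.           0.           1.        ]]
shift [ 391.8 -326.4  -21.9]
turn [-7.000e-02 -6.000e-02 -6.509e+01]
```

Emit:
arm_command([
  {"x":0.039,"y":-0.033,"z":-0.022,"az":-6.5},
  {"x":0.078,"y":-0.065,"z":-0.022,"az":-13},
  {"x":0.118,"y":-0.098,"z":-0.022,"az":-19.5},
  {"x":0.157,"y":-0.131,"z":-0.022,"az":-26},
  {"x":0.196,"y":-0.163,"z":-0.022,"az":-32.5},
  {"x":0.235,"y":-0.196,"z":-0.022,"az":-39},
  {"x":0.274,"y":-0.228,"z":-0.022,"az":-45.5},
  {"x":0.313,"y":-0.261,"z":-0.022,"az":-52},
  {"x":0.353,"y":-0.294,"z":-0.022,"az":-58.5},
  {"x":0.392,"y":-0.326,"z":-0.022,"az":-65},
  {"x":0.392,"y":-0.326,"z":-0.022,"az":-65},
  {"x":0.392,"y":-0.326,"z":-0.022,"az":-65},
  {"x":0.392,"y":-0.326,"z":-0.022,"az":-65},
  {"x":0.392,"y":-0.326,"z":-0.022,"az":-65},
  {"x":0.392,"y":-0.326,"z":-0.022,"az":-65},
  {"x":0.392,"y":-0.326,"z":-0.022,"az":-65},
])

```text
validation failed for argument at $.pl...
```

Run:
```python
from bench import arm
from h import *
s=arm.get_state();d=arm.read_camera("wrist");print(s["t"],s["eef_pos"],s["eef_rot"],s["qvel"].round(3))
T=Twrist(s)@d["mount"];P=pts(d,T);d["T"]=T
np.savez("w1.npz",**d);cv2.imwrite("pics/w1.png",d["color"])
def reg(n,x0,x1,y0,y1,z0,z1):
    m=(P[...,0]>x0)&(P[...,0]<x1)&(P[...,1]>y0)&(P[...,1]<y1)&(P[...,2]>z0)&(P[...,2]<z1)
    Q=P[m]; 
    if len(Q)<5: print(n,len(Q));return
    print(n,len(Q),Q.mean(0).round(4),np.median(Q[:,2]).round(4),"rect",cv2.minAreaRect((Q[:,:2]*1000).astype(np.float32)),"circ",cv2.minEnclosingCircle((Q[:,:2]*1000).astype(np.float32)))
reg("plate",.40,.52,-.14,.02,.007,.013)
reg("top",.42,.5,-.1,-.02,.052,.062)
reg("teeth",.40,.52,-.14,.02,.064,.075)
reg("wires",.40,.52,-.14,.02,.085,.1)
reg("dish",.44,.54,.07,.17,.01,.02)
```

```text
0.15 [ 0.24213208 -0.52109528  0.24755497] [-6.84191544e-04  9.76464383e-01  2.15677632e-01 -3.28205498e-06] [ 0.001 -0.003 -0.002 -0.001  0.     0.001]
plate 0
top 0
teeth 0
wires 0
dish 0
```

View pics/w1.png

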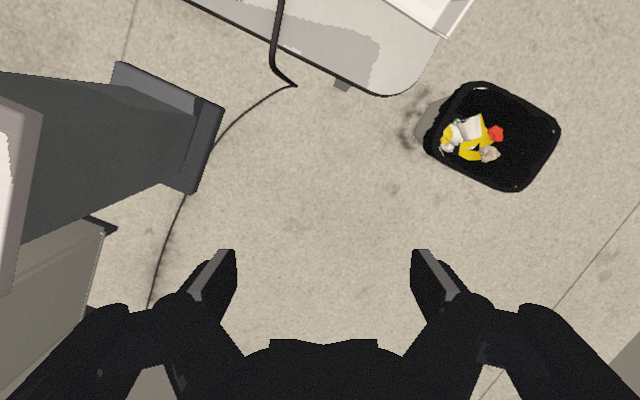

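The move was refused, so the arm hasn't moved and this picture only shows the floor and a bin. I'll resend it with every key in every row.

Emit:
arm_command([
  {"grip":0,"x":0.039,"y":-0.033,"z":-0.022,"ax":0,"ay":0,"az":-6.5},
  {"grip":0,"x":0.078,"y":-0.065,"z":-0.022,"ax":0,"ay":0,"az":-13},
  {"grip":0,"x":0.118,"y":-0.098,"z":-0.022,"ax":0,"ay":0,"az":-19.5},
  {"grip":0,"x":0.157,"y":-0.131,"z":-0.022,"ax":0,"ay":0,"az":-26},
  {"grip":0,"x":0.196,"y":-0.163,"z":-0.022,"ax":0,"ay":0,"az":-32.5},
  {"grip":0,"x":0.235,"y":-0.196,"z":-0.022,"ax":0,"ay":0,"az":-39},
  {"grip":0,"x":0.274,"y":-0.228,"z":-0.022,"ax":0,"ay":0,"az":-45.5},
  {"grip":0,"x":0.313,"y":-0.261,"z":-0.022,"ax":0,"ay":0,"az":-52},
  {"grip":0,"x":0.353,"y":-0.294,"z":-0.022,"ax":0,"ay":0,"az":-58.5},
  {"grip":0,"x":0.392,"y":-0.326,"z":-0.022,"ax":0,"ay":0,"az":-65},
  {"grip":0,"x":0.392,"y":-0.326,"z":-0.022,"ax":0,"ay":0,"az":-65},
  {"grip":0,"x":0.392,"y":-0.326,"z":-0.022,"ax":0,"ay":0,"az":-65},
  {"grip":0,"x":0.392,"y":-0.326,"z":-0.022,"ax":0,"ay":0,"az":-65},
  {"grip":0,"x":0.392,"y":-0.326,"z":-0.022,"ax":0,"ay":0,"az":-65},
  {"grip":0,"x":0.392,"y":-0.326,"z":-0.022,"ax":0,"ay":0,"az":-65},
  {"grip":0,"x":0.392,"y":-0.326,"z":-0.022,"ax":0,"ay":0,"az":-65},
])

```text
t: 1.53
eef_pos: [0.4601, -0.0614, 0.2701]
eef_rot: [-0.0, 0.708, 0.706, -0.0]
ft_force: [0.5, 0.3, 0.3]
grip_width: 0.0853
grasp_force: 0.0
```

```bash
cat > m.py <<'E'
from bench import arm
from h import *
s=arm.get_state();d=arm.read_camera("wrist");print(s["t"],s["eef_pos"].round(4),s["eef_rot"].round(4),s["q"].round(2))
T=Twrist(s)@d["mount"];P=pts(d,T);d["T"]=T
np.savez("w2.npz",**d);cv2.imwrite("pics/w2.png",d["color"])
def reg(n,x0,x1,y0,y1,z0,z1):
    m=(P[...,0]>x0)&(P[...,0]<x1)&(P[...,1]>y0)&(P[...,1]<y1)&(P[...,2]>z0)&(P[...,2]<z1)
    Q=P[m]; 
    if len(Q)<5: print(n,len(Q));return
    print(n,len(Q),Q.mean(0).round(4),np.median(Q[:,2]).round(4),"rect",cv2.minAreaRect((Q[:,:2]*1000).astype(np.float32)),"circ",cv2.minEnclosingCircle((Q[:,:2]*1000).astype(np.float32)))
reg("plate",.40,.52,-.14,.02,.007,.013)
reg("top",.42,.5,-.1,-.02,.052,.062)
reg("teeth",.40,.52,-.14,.02,.064,.075)
for sx in (-1,1):
    for sy in (-1,1):
        reg(("wire",sx,sy),.46+min(sx*.06,0),.46+max(sx*.06,0),-.062+min(sy*.045,0),-.062+max(sy*.045,0),.085,.1)
reg("dish",.44,.54,.07,.17,.01,.02)
print(s["ft_force"])
E
python3 m.py
```

```text
1.5333 [ 0.4601 -0.0614  0.2701] [-1.000e-04  7.077e-01  7.065e-01 -3.000e-04] [-0.39 -0.09  1.85 -0.    1.39 -0.39]
plate 2620 [ 0.4594 -0.0478  0.0109] 0.0109 rect ((459.169189453125, -61.48796081542969), (90.05624389648438, 123.75999450683594), 3.529339075088501) circ ((459.469970703125, -60.80524826049805), 74.14247131347656)
top 2010 [ 0.4592 -0.0611  0.059 ] 0.059 rect ((459.17352294921875, -57.85832977294922), (75.17696380615234, 58.840789794921875), 89.74347686767578) circ ((459.5146789550781, -57.14054489135742), 39.59566879272461)
teeth 1080 [ 0.4589 -0.0598  0.0704] 0.0711 rect ((459.3136291503906, -61.45012283325195), (51.77372741699219, 119.10456085205078), 3.2444589138031006) circ ((459.97357177734375, -61.40609359741211), 60.637413024902344)
('wire', -1, -1) 73 [ 0.4353 -0.0927  0.0918] 0.0923 rect ((435.1244201660156, -93.36656951904297), (11.59601879119873, 6.404841899871826), 58.28026580810547) circ ((435.6177673339844, -93.66371154785156), 5.819371700286865)
('wire', -1, 1) 70 [ 0.432  -0.0319  0.0925] 0.0935 rect ((432.1169128417969, -32.53230667114258), (6.496009826660156, 12.622681617736816), 39.69728469848633) circ ((432.253173828125, -32.419193267822266), 6.378680229187012)
('wire', 1, -1) 73 [ 0.4865 -0.0898  0.092 ] 0.0927 rect ((486.1612243652344, -90.25257110595703), (6.748815536499023, 11.926639556884766), 46.37076187133789) circ ((485.9117736816406, -90.55467987060547), 6.004583358764648)
('wire', 1, 1) 67 [ 0.4826 -0.0287  0.0929] 0.094 rect ((482.493896484375, -29.322336196899414), (12.2119722366333, 6.608428478240967), 52.81217956542969) circ ((482.5746765136719, -29.383602142333984), 6.1324143409729)
dish 1700 [0.4877 0.1137 0.0157] 0.0157 rect ((487.89892578125, 111.3967514038086), (38.12400436401367, 59.18234634399414), 89.61333465576172) circ ((488.03314208984375, 122.06287384033203), 30.0430908203125)
[0.51222123 0.29583249 0.26586718]
```

View pics/w2.png

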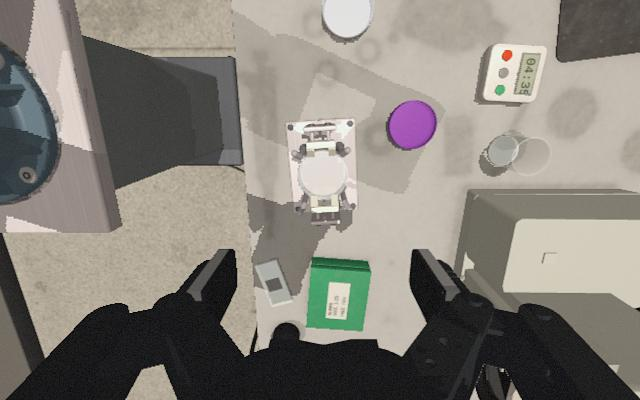

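The magazine shows at (322,172) and the new dish at (347,12). The magazine's axis is at about (0.459,-0.061) with yaw 3.4°. Next I'll hover over the dish.

Emit:
arm_command([
  {"grip":0,"x":0.031,"y":0.005,"z":0.015,"ax":0,"ay":0,"az":-3.5},
  {"grip":0,"x":0.062,"y":0.01,"z":0.035,"ax":0,"ay":0,"az":-3.5},
  {"grip":0,"x":0.093,"y":0.015,"z":0.055,"ax":0,"ay":0,"az":-3.5},
  {"grip":0,"x":0.124,"y":0.02,"z":0.075,"ax":0,"ay":0,"az":-3.5},
  {"grip":0,"x":0.155,"y":0.025,"z":0.1,"ax":0,"ay":0,"az":-3.5},
  {"grip":0,"x":0.183,"y":0.0285,"z":0.12,"ax":0,"ay":0,"az":-3.5},
  {"grip":0,"x":0.183,"y":0.0285,"z":0.14,"ax":0,"ay":0,"az":-3.5},
  {"grip":0,"x":0.183,"y":0.0285,"z":0.15,"ax":0,"ay":0,"az":-3.5},
  {"grip":0,"x":0.183,"y":0.0285,"z":0.15,"ax":0,"ay":0,"az":-3.5},
  {"grip":0,"x":0.183,"y":0.0285,"z":0.15,"ax":0,"ay":0,"az":-3.5},
])

```text
t: 2.42
eef_pos: [0.4893, 0.1208, 0.1203]
eef_rot: [-0.0, 0.687, 0.727, -0.0]
ft_force: [0.8, -0.1, 0.6]
grip_width: 0.0854
grasp_force: 0.0
```

```bash
python3 m.py | grep -v wire
python3 - <<'E'
from bench import arm
from h import *
s=arm.get_state();print(s["t"],s["eef_pos"],np.degrees(2*np.arctan2(s["eef_rot"][2],s["eef_rot"][1])))
E
```

```text
2.4167 [0.4893 0.1208 0.1203] [-2.000e-04  6.865e-01  7.271e-01 -4.000e-04] [ 0.01  0.18  1.89 -0.    1.07 -0.05]
plate 1813 [ 0.4543 -0.0116  0.0107] 0.0109 rect ((456.716064453125, -20.296621322631836), (89.46455383300781, 44.253753662109375), 3.864675760269165) circ ((456.3621520996094, -16.694475173950195), 46.9158821105957)
top 0
teeth 0
dish 4025 [0.4877 0.1239 0.0158] 0.0158 rect ((487.6963806152344, 122.738037109375), (59.64811706542969, 59.548912048339844), 56.04025650024414) circ ((487.70196533203125, 122.55955505371094), 30.276901245117188)
[ 0.80445754 -0.11749379  0.58002045]
2.4667 [0.49002546 0.12083866 0.12121602] 93.281489935228
```

Run:
```python
from h import *
d=dict(np.load("w2.npz"));Q=pts(d,d["mount"])
m=(abs(Q[...,1])<.07)&(abs(Q[...,0])<.03)&(Q[...,2]<.06)&(abs(Q[...,1])>.03)
for sg in(-1,1):
    q=Q[m&(Q[...,1]*sg>0)];
    for c in range(3):print(np.percentile(q[:,c],[0,1,10,50,90,99,100]).round(4))
from bench import arm;print(arm.tip_extent)
```

```text
[-0.0122 -0.0098 -0.0053  0.0113  0.0166  0.0181  0.0189]
[-0.07   -0.0696 -0.0668 -0.058  -0.0375 -0.0306 -0.03  ]
[-0.0777 -0.0762 -0.0713 -0.0536 -0.023  -0.0022  0.0035]
[-0.012  -0.0098 -0.0054  0.0113  0.0143  0.018   0.0192]
[0.03   0.0307 0.0376 0.058  0.0665 0.0696 0.07  ]
[-0.078  -0.0761 -0.0712 -0.0535 -0.0232 -0.0022  0.0036]
0.017
```

Emit:
arm_command([
  {"grip":0.2,"x":0.002,"y":-0.002,"z":0.035,"ax":0,"ay":0,"az":0},
  {"grip":0.2,"x":0.002,"y":-0.002,"z":0.07,"ax":0,"ay":0,"az":0},
  {"grip":0.2,"x":0.002,"y":-0.002,"z":0.07,"ax":0,"ay":0,"az":0},
  {"grip":0.2,"x":0.002,"y":-0.002,"z":0.07,"ax":0,"ay":0,"az":0},
], newtons=60)

```text
t: 2.8
eef_pos: [0.4864, 0.1233, 0.0502]
eef_rot: [-0.001, 0.686, 0.727, -0.001]
ft_force: [-0.5, 0.1, 1.5]
grip_width: 0.0686
grasp_force: 0.0
```

Run:
```python
from bench import arm
from h import *
s=arm.get_state();d=arm.read_camera("wrist");print(s["eef_pos"],s["grip_width"])
Q=pts(d,d["mount"])
P=pts(d,Twrist(s)@d["mount"])
cv2.imwrite("pics/w3.png",d["color"])
m=(abs(Q[...,1])<.07)&(abs(Q[...,0])<.03)&(P[...,2]>.02)&(abs(Q[...,1])>.03)
for sg in(-1,1):
    q=Q[m&(Q[...,1]*sg>0)];print(np.percentile(q[:,2],[50,90,99,100]).round(4), q[q[:,2]>-.01].min(0).round(4),q[q[:,2]>-.01].max(0).round(4))
m=(abs(Q[...,1])<.04)&(abs(Q[...,0])<.04)&(P[...,2]>.012)&(P[...,2]<.019)
print("dish in tool",cv2.minEnclosingCircle((Q[m][:,:2]*1000).astype(np.float32)),np.median(P[m][:,2]))
```

```text
[0.48641389 0.12326569 0.05023146] 0.06858436872765501
[-0.0505 -0.0214  0.0024  0.0099] [-0.011  -0.0484 -0.01  ] [ 0.0122 -0.0341  0.0099]
[-0.0501 -0.0212  0.0026  0.0098] [-0.0107  0.0333 -0.01  ] [0.0124 0.0476 0.0098]
dish in tool ((-0.9384483695030212, 1.4121369123458862), 30.589330673217773) 0.015755109589673688
```

View pics/w3.png

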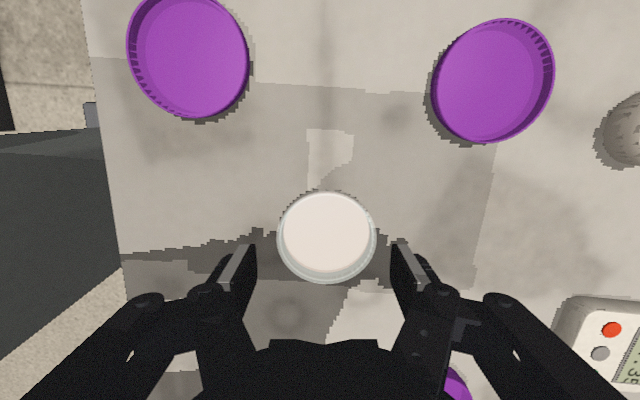

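The dish is centred between the fingers at (326,237), clear of the purple ones. Next I'll descend, grip and lift.

Emit:
arm_command([
  {"grip":0.2,"x":-0.001,"y":0.001,"z":0.02,"ax":0,"ay":0,"az":0},
  {"grip":0.2,"x":-0.001,"y":0.001,"z":0.036,"ax":0,"ay":0,"az":0},
  {"grip":0.2,"x":-0.001,"y":0.001,"z":0.036,"ax":0,"ay":0,"az":0},
  {"grip":0.5,"x":-0.001,"y":0.001,"z":0.036,"ax":0,"ay":0,"az":0},
  {"grip":0.5,"x":-0.001,"y":0.001,"z":0.036,"ax":0,"ay":0,"az":0},
  {"grip":0.5,"x":-0.001,"y":0.001,"z":0.036,"ax":0,"ay":0,"az":0},
  {"grip":0.5,"x":-0.001,"y":0.001,"z":0.036,"ax":0,"ay":0,"az":0},
  {"grip":0.5,"x":-0.001,"y":0.001,"z":0.036,"ax":0,"ay":0,"az":0},
], newtons=60)

```text
t: 3.52
eef_pos: [0.4903, 0.1231, 0.0171]
eef_rot: [0.002, 0.686, 0.728, 0.001]
ft_force: [-1.3, -1.3, 9.2]
grip_width: 0.0574
grasp_force: 64.4
```

Emit:
arm_command([
  {"grip":0.5,"x":0,"y":0,"z":-0.02,"ax":0,"ay":0,"az":0},
  {"grip":0.5,"x":0,"y":0,"z":-0.055,"ax":0,"ay":0,"az":0},
  {"grip":0.5,"x":0,"y":0,"z":-0.09,"ax":0,"ay":0,"az":0},
  {"grip":0.5,"x":0,"y":0,"z":-0.125,"ax":0,"ay":0,"az":0},
  {"grip":0.5,"x":0,"y":0,"z":-0.14,"ax":0,"ay":0,"az":0},
  {"grip":0.5,"x":0,"y":0,"z":-0.14,"ax":0,"ay":0,"az":0},
])

```text
t: 4.02
eef_pos: [0.4919, 0.1234, 0.1608]
eef_rot: [0.004, 0.686, 0.728, 0.004]
ft_force: [1.0, -0.3, -1.0]
grip_width: 0.057
grasp_force: 64.1
```

```bash
cat > g.py <<'E'
from bench import arm
from h import *
import sys
s=arm.get_state();d=arm.read_camera("wrist");print(s["t"],s["eef_pos"].round(4),s["eef_rot"].round(4),s["grip_width"],s["grasp_force"],s["ft_force"])
print("yaw",np.degrees(2*np.arctan2(s["eef_rot"][2],s["eef_rot"][1])))
Q=pts(d,d["mount"]);cv2.imwrite(sys.argv[1],d["color"])
m=(abs(Q[...,1])<.0285)&(abs(Q[...,0])<.04)&(Q[...,2]>-.02)&(Q[...,2]<.03)
q=Q[m];zm=np.median(q[:,2]);q=q[abs(q[:,2]-zm)<.004]
A=np.c_[q[:,:2],np.ones(len(q))];c=np.linalg.lstsq(A,q[:,2],rcond=None)[0]
print("dish in tool mm",len(q),cv2.minEnclosingCircle((q[:,:2]*1000).astype(np.float32)),"x",q[:,0].min(),q[:,0].max(),"top z",zm,"tilt deg",np.degrees(c[:2]))
E
python3 g.py pics/w4.png
```

```text
4.0167 [0.4919 0.1234 0.1608] [0.0041 0.6856 0.7279 0.004 ] 0.057005599381165714 64.08563017845154 [ 1.02324738 -0.32602457 -1.03754319]
yaw 93.42734395432247
dish in tool mm 10635 ((-0.3693212568759918, 0.17576712369918823), 30.817312240600586) x -0.03013761882442703 0.030198307177518702 top z 0.0013303878358717214 tilt deg [0.26652727 0.08960971]
```

View pics/w4.png

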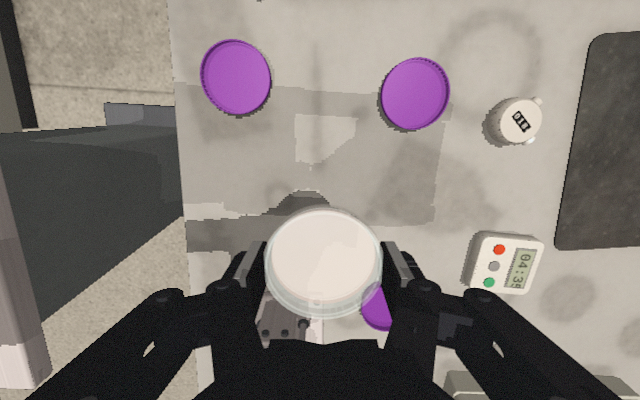

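The dish is held flat, centred in the jaws at (325,262), with its top about 1 mm ahead of the TCP. Next I'll carry it over the magazine.

Emit:
arm_command([
  {"grip":0.5,"x":-0.03,"y":-0.007,"z":0,"ax":0,"ay":0,"az":0},
  {"grip":0.5,"x":-0.06,"y":-0.014,"z":0,"ax":0,"ay":0,"az":0},
  {"grip":0.5,"x":-0.09,"y":-0.021,"z":0,"ax":0,"ay":0,"az":0},
  {"grip":0.5,"x":-0.12,"y":-0.028,"z":0,"ax":0,"ay":0,"az":0},
  {"grip":0.5,"x":-0.15,"y":-0.035,"z":0,"ax":0,"ay":0,"az":0},
  {"grip":0.5,"x":-0.17,"y":-0.0395,"z":0,"ax":0,"ay":0,"az":0},
  {"grip":0.5,"x":-0.1826,"y":-0.0425,"z":0.01,"ax":0,"ay":0,"az":0},
  {"grip":0.5,"x":-0.1826,"y":-0.0425,"z":0.02,"ax":0,"ay":0,"az":0},
  {"grip":0.5,"x":-0.1826,"y":-0.0425,"z":0.02,"ax":0,"ay":0,"az":0},
  {"grip":0.5,"x":-0.1826,"y":-0.0425,"z":0.02,"ax":0,"ay":0,"az":0},
])

```text
t: 4.9
eef_pos: [0.4555, -0.0607, 0.133]
eef_rot: [-0.002, 0.686, 0.728, -0.0]
ft_force: [-0.2, -0.3, -0.7]
grip_width: 0.0574
grasp_force: 64.1
```

```bash
cat >> g.py <<'E'
T=Twrist(s)@d["mount"];P=pts(d,T)
for i in range(4):
    arm.read_camera("scene");t=arm.get_state();print(t["eef_pos"].round(4),t["eef_rot"].round(4))
cx,cy=.4593,-.0614
def sel(x0,x1,y0,y1,z0,z1):return (P[...,0]>cx+x0)&(P[...,0]<cx+x1)&(P[...,1]>cy+y0)&(P[...,1]<cy+y1)&(P[...,2]>z0)&(P[...,2]<z1)
for n,m in (("plate",sel(-.06,.06,-.08,.08,.005,.016)),("pawls",sel(-.04,.04,-.075,.075,.055,.078)),):
    q=Q[m];print(n,len(q),(cv2.minAreaRect((q[:,:2]*1000).astype(np.float32))),q.min(0).round(4),q.max(0).round(4))
for sx in(-1,1):
    for sy in(-1,1):
        m=sel(min(sx*.04,0),max(sx*.04,0),min(sy*.045,0),max(sy*.045,0),.08,.099);q=Q[m]
        if len(q):print("wire",sx,sy,len(q),q.mean(0).round(4))
E
python3 g.py pics/w5.png
```

```text
4.9 [ 0.4555 -0.0607  0.133 ] [-1.600e-03  6.858e-01  7.278e-01 -4.000e-04] 0.05739579169042312 64.09361243247986 [-0.24519752 -0.34196927 -0.6852734 ]
yaw 93.40317054901028
dish in tool mm 10643 ((-0.5199923515319824, 0.10339149832725525), 30.843626022338867) x -0.030388317814496482 0.03021550690951382 top z 0.0013211310348718308 tilt deg [0.2964975  0.11292895]
[ 0.4565 -0.0607  0.1341] [-4.000e-04  6.853e-01  7.282e-01 -0.000e+00]
[ 0.4568 -0.0608  0.1344] [-0.000e+00  6.852e-01  7.283e-01  1.000e-04]
[ 0.4569 -0.0609  0.1346] [2.000e-04 6.852e-01 7.283e-01 1.000e-04]
[ 0.4569 -0.061   0.1346] [3.000e-04 6.853e-01 7.283e-01 2.000e-04]
plate 4308 ((12.896610260009766, 3.886547088623047), (90.43472290039062, 96.14957427978516), 89.93621826171875) [-0.0351 -0.0414  0.1171] [0.061  0.0492 0.1276]
pawls 3846 ((28.375167846679688, 6.771732330322266), (62.41682434082031, 59.9354248046875), 5.933187007904053) [-0.0057 -0.0262  0.0553] [0.0592 0.0337 0.078 ]
wire -1 1 230 [ 0.0302 -0.0212  0.0418]
wire 1 1 240 [0.0303 0.0281 0.0418]
```

View pics/w5.png

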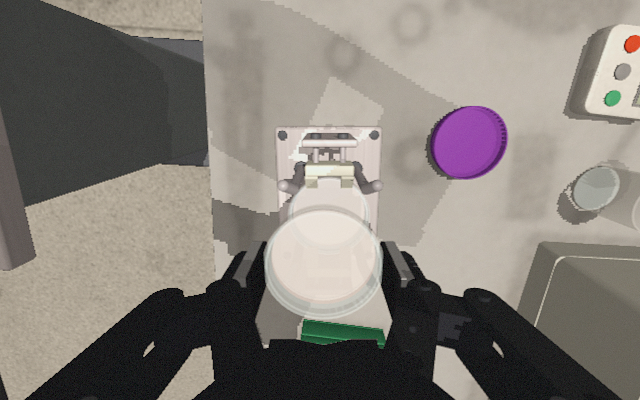

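The dish is over the mouth. The wires at the image top, (285,185) and (375,185), put the column axis about 2 mm off in tool y. I'll correct for that and lower the dish to the seat.

Emit:
arm_command([
  {"grip":0.5,"x":0,"y":0.0022,"z":0.005,"ax":0,"ay":0,"az":0},
  {"grip":0.5,"x":0,"y":0.0022,"z":0.012,"ax":0,"ay":0,"az":0},
  {"grip":0.5,"x":0,"y":0.0022,"z":0.018,"ax":0,"ay":0,"az":0},
  {"grip":0.5,"x":0,"y":0.0022,"z":0.024,"ax":0,"ay":0,"az":0},
  {"grip":0.5,"x":0,"y":0.0022,"z":0.03,"ax":0,"ay":0,"az":0},
  {"grip":0.5,"x":0,"y":0.0022,"z":0.035,"ax":0,"ay":0,"az":0},
  {"grip":0.5,"x":0,"y":0.0022,"z":0.04,"ax":0,"ay":0,"az":0},
  {"grip":0.5,"x":0,"y":0.0022,"z":0.044,"ax":0,"ay":0,"az":0},
  {"grip":0.5,"x":0,"y":0.0022,"z":0.047,"ax":0,"ay":0,"az":0},
  {"grip":0.5,"x":0,"y":0.0022,"z":0.047,"ax":0,"ay":0,"az":0},
  {"grip":0.5,"x":0,"y":0.0022,"z":0.047,"ax":0,"ay":0,"az":0},
  {"grip":0.5,"x":0,"y":0.0022,"z":0.047,"ax":0,"ay":0,"az":0},
], newtons=80)

```text
t: 6.15
eef_pos: [0.459, -0.0616, 0.0875]
eef_rot: [0.0, 0.686, 0.728, 0.0]
ft_force: [-0.7, -0.5, -0.5]
grip_width: 0.0565
grasp_force: 85.9
```

```bash
python3 g.py pics/w6.png
```

```text
6.15 [ 0.459  -0.0616  0.0875] [2.000e-04 6.858e-01 7.278e-01 1.000e-04] 0.05645252712510438 85.90640902519226 [-0.74414484 -0.5292152  -0.4771758 ]
yaw 93.40926286160482
dish in tool mm 11329 ((1.8622400760650635, 0.11217740923166275), 41.50760269165039) x -0.031197321924671353 0.03490475741648097 top z 0.0016542883400715719 tilt deg [0.23343567 0.04913584]
[ 0.4591 -0.0616  0.0876] [3.000e-04 6.857e-01 7.278e-01 1.000e-04]
[ 0.459  -0.0616  0.0876] [3.000e-04 6.857e-01 7.278e-01 1.000e-04]
[ 0.459  -0.0616  0.0876] [3.000e-04 6.857e-01 7.279e-01 1.000e-04]
[ 0.459  -0.0615  0.0875] [2.000e-04 6.857e-01 7.279e-01 1.000e-04]
plate 5832 ((20.55615997314453, -0.14167404174804688), (90.52020263671875, 83.28048706054688), 89.82003021240234) [-0.0212 -0.0455  0.0715] [0.0621 0.045  0.0813]
pawls 5488 ((2.0565643310546875, 0.07082939147949219), (116.81888580322266, 57.716766357421875), 0.19529607892036438) [-0.0564 -0.0288  0.0095] [0.0604 0.0289 0.0325]
wire -1 -1 3115 [-0.0139 -0.0159  0.0006]
wire -1 1 3954 [ 0.0161 -0.0154  0.0005]
wire 1 -1 2930 [-0.0153  0.0147  0.0007]
wire 1 1 3807 [0.0146 0.0172 0.0003]
```

The dish is aligned within about 0.3 mm and isn't touching anything. Now I'll push it down.

Emit:
arm_command([
  {"grip":0.5,"x":0,"y":0,"z":0.003,"ax":0,"ay":0,"az":0},
  {"grip":0.5,"x":0,"y":0,"z":0.006,"ax":0,"ay":0,"az":0},
  {"grip":0.5,"x":0,"y":0,"z":0.009,"ax":0,"ay":0,"az":0},
  {"grip":0.5,"x":0,"y":0,"z":0.012,"ax":0,"ay":0,"az":0},
  {"grip":0.5,"x":0,"y":0,"z":0.015,"ax":0,"ay":0,"az":0},
  {"grip":0.5,"x":0,"y":0,"z":0.018,"ax":0,"ay":0,"az":0},
  {"grip":0.5,"x":0,"y":0,"z":0.021,"ax":0,"ay":0,"az":0},
  {"grip":0.5,"x":0,"y":0,"z":0.024,"ax":0,"ay":0,"az":0},
  {"grip":0.5,"x":0,"y":0,"z":0.026,"ax":0,"ay":0,"az":0},
  {"grip":0.5,"x":0,"y":0,"z":0.026,"ax":0,"ay":0,"az":0},
  {"grip":0.5,"x":0,"y":0,"z":0.026,"ax":0,"ay":0,"az":0},
  {"grip":0.5,"x":0,"y":0,"z":0.026,"ax":0,"ay":0,"az":0},
])

```text
t: 7.4
eef_pos: [0.4607, -0.0623, 0.0624]
eef_rot: [0.002, 0.686, 0.728, 0.001]
ft_force: [1.5, 0.4, 6.6]
grip_width: 0.0568
grasp_force: 87.2
```

```bash
python3 g.py pics/w7.png
```

```text
7.4 [ 0.4607 -0.0623  0.0624] [0.0019 0.6858 0.7278 0.0008] 0.05684135846718885 87.21537709236145 [1.517923   0.40789884 6.56984109]
yaw 93.40140527782599
dish in tool mm 11735 ((-0.4310339093208313, -1.6744205951690674), 40.24846649169922) x -0.03999993386386394 0.036471777316287673 top z 0.0013732704391742345 tilt deg [0.40498364 0.04447081]
[ 0.4607 -0.0623  0.0624] [0.002  0.6858 0.7278 0.0008]
[ 0.4607 -0.0623  0.0624] [0.0019 0.6858 0.7278 0.0008]
[ 0.4607 -0.0623  0.0624] [0.002  0.6858 0.7278 0.0008]
[ 0.4607 -0.0623  0.0624] [0.002  0.6858 0.7278 0.0008]
plate 6649 ((1.2402687072753906, -1.9600906372070312), (123.54643249511719, 90.55868530273438), 0.010432848706841469) [-0.0605 -0.0472  0.0465] [0.063  0.0433 0.0559]
pawls 19240 ((10.280157089233398, 0.4245262145996094), (101.04552459716797, 73.72221374511719), 23.27063751220703) [-0.041  -0.041  -0.0158] [0.0612 0.0392 0.0074]
wire -1 -1 270 [-0.0093 -0.0277 -0.022 ]
wire -1 1 1528 [ 0.0204 -0.0299 -0.0284]
wire 1 -1 168 [-0.0118  0.0258 -0.0209]
wire 1 1 1584 [ 0.0195  0.0279 -0.028 ]
```

Emit:
arm_command([
  {"grip":0.5,"x":0,"y":-0.0005,"z":0.002,"ax":0,"ay":0,"az":0},
  {"grip":0.5,"x":0,"y":-0.001,"z":0.004,"ax":0,"ay":0,"az":0},
  {"grip":0.5,"x":0,"y":-0.0015,"z":0.006,"ax":0,"ay":0,"az":0},
  {"grip":0.5,"x":0,"y":-0.0015,"z":0.008,"ax":0,"ay":0,"az":0},
  {"grip":0.5,"x":0,"y":-0.0015,"z":0.0085,"ax":0,"ay":0,"az":0},
  {"grip":0.5,"x":0,"y":-0.0015,"z":0.0085,"ax":0,"ay":0,"az":0},
  {"grip":0.5,"x":0,"y":-0.0015,"z":0.0085,"ax":0,"ay":0,"az":0},
  {"grip":0.5,"x":0,"y":-0.0015,"z":0.0085,"ax":0,"ay":0,"az":0},
])

```text
t: 8.32
eef_pos: [0.4605, -0.0624, 0.0546]
eef_rot: [0.003, 0.686, 0.728, 0.002]
ft_force: [3.7, 1.1, 10.1]
grip_width: 0.057
grasp_force: 87.5
```

```bash
python3 g.py pics/w8.png | head -3
python3 - <<'E'
from bench import arm
import cv2
a=arm.read_camera("scene")["color"][165:245,340:440]
b=cv2.imread("pics/w8.png")[80:400,180:470]
cv2.imwrite("pics/mix.png",cv2.hconcat([cv2.resize(a,(400,320),interpolation=2),cv2.resize(b,(290,320))]))
E
```

```text
8.3167 [ 0.4605 -0.0624  0.0546] [0.003  0.6859 0.7277 0.0017] 0.05702086281493201 87.53556489944458 [ 3.72298332  1.07337185 10.08164886]
yaw 93.38789134605739
dish in tool mm 10191 ((3.086005687713623, -0.9181832671165466), 38.03358840942383) x -0.033537362096173404 0.03218416632913936 top z 0.0011387342415251633 tilt deg [0.21356101 0.00459807]
```

View pics/mix.png

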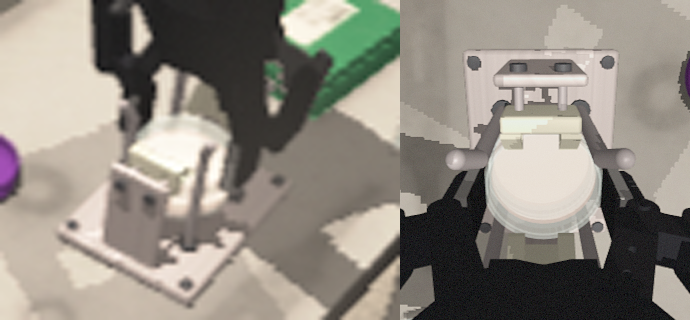

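Catch a's teeth are over the rim at (540,140) in the right half; catch b is hidden by the gripper. I'll push 2 mm more to be safe, then release and retreat.

Emit:
arm_command([
  {"grip":0.5,"x":0,"y":0,"z":0.001,"ax":0,"ay":0,"az":0},
  {"grip":0.5,"x":0,"y":0,"z":0.002,"ax":0,"ay":0,"az":0},
  {"grip":0.5,"x":0,"y":0,"z":0.0025,"ax":0,"ay":0,"az":0},
  {"grip":0.5,"x":0,"y":0,"z":0.0025,"ax":0,"ay":0,"az":0},
  {"grip":0.5,"x":0,"y":0,"z":0.0025,"ax":0,"ay":0,"az":0},
  {"grip":0.5,"x":0,"y":0,"z":0.0025,"ax":0,"ay":0,"az":0},
])

```text
t: 9.12
eef_pos: [0.4606, -0.0624, 0.0537]
eef_rot: [0.003, 0.686, 0.728, 0.001]
ft_force: [-3.8, 4.4, 30.0]
grip_width: 0.0566
grasp_force: 89.6
```

It reached the bottom stop at 30 N, so the dish is certainly deep enough. I'll back off so the teeth take the load, then open and rise.

Emit:
arm_command([
  {"grip":0.5,"x":0,"y":0,"z":-0.003,"ax":0,"ay":0,"az":0},
  {"grip":0.5,"x":0,"y":0,"z":-0.004,"ax":0,"ay":0,"az":0},
  {"grip":0.5,"x":0,"y":0,"z":-0.004,"ax":0,"ay":0,"az":0},
  {"grip":0.25,"x":0,"y":0,"z":-0.004,"ax":0,"ay":0,"az":0},
  {"grip":0.1,"x":0,"y":0,"z":-0.004,"ax":0,"ay":0,"az":0},
  {"grip":0.1,"x":0,"y":0,"z":-0.004,"ax":0,"ay":0,"az":0},
  {"grip":0.1,"x":0,"y":0,"z":-0.004,"ax":0,"ay":0,"az":0},
  {"grip":0.1,"x":0,"y":0,"z":-0.004,"ax":0,"ay":0,"az":0},
])

```text
t: 9.78
eef_pos: [0.4567, -0.0614, 0.0538]
eef_rot: [-0.001, 0.686, 0.728, -0.0]
ft_force: [-0.1, -0.2, 0.6]
grip_width: 0.0767
grasp_force: 0.0
```

Emit:
arm_command([
  {"grip":0.1,"x":0,"y":0.002,"z":-0.02,"ax":0,"ay":0,"az":0},
  {"grip":0.1,"x":0,"y":0.002,"z":-0.04,"ax":0,"ay":0,"az":0},
  {"grip":0.1,"x":0,"y":0.002,"z":-0.07,"ax":0,"ay":0,"az":0},
  {"grip":0.1,"x":0,"y":0.002,"z":-0.1,"ax":0,"ay":0,"az":0},
  {"grip":0.1,"x":0,"y":0.002,"z":-0.14,"ax":0,"ay":0,"az":0},
  {"grip":0.1,"x":0,"y":0.002,"z":-0.17,"ax":0,"ay":0,"az":0},
  {"grip":0.1,"x":0,"y":0.002,"z":-0.17,"ax":0,"ay":0,"az":0},
  {"grip":0.1,"x":0,"y":0.002,"z":-0.17,"ax":0,"ay":0,"az":0},
  {"grip":0.1,"x":0,"y":0.002,"z":-0.17,"ax":0,"ay":0,"az":0},
])

```text
t: 10.53
eef_pos: [0.4587, -0.0613, 0.2234]
eef_rot: [-0.001, 0.686, 0.728, -0.0]
ft_force: [-0.5, 0.7, -0.5]
grip_width: 0.077
grasp_force: 0.0
```

Run:
```python
from bench import arm
from h import *
s=arm.get_state();d=arm.read_camera("wrist");print(s["t"],s["eef_pos"],s["ft_force"])
P=pts(d,Twrist(s)@d["mount"])
g=np.hypot(P[...,0]-.4593,P[...,1]+.0614)
m=(g<.018);print("top z",np.nanmedian(P[m][:,2]),np.nanpercentile(P[m][:,2],[5,95]))
q=P[m];q=q[abs(q[:,2]-.058)<.006];print(np.degrees(np.linalg.lstsq(np.c_[q[:,:2],np.ones(len(q))],q[:,2],rcond=None)[0][:2]))
for n,a,b in(("a",.015,.075),("b",-.075,-.015)):
    y=P[...,1]+.0614;m=(abs(P[...,0]-.4593)<.016)&(y>a)&(y<b)&(P[...,2]>.062)&(P[...,2]<.076)
    print(n,np.percentile(y[m],[0,2,50,98,100]).round(4))
b=d["color"][90:270,240:410];a=arm.read_camera("scene")["color"][165:245,340:440]
cv2.imwrite("pics/fin.png",cv2.hconcat([cv2.resize(a,(400,420),interpolation=2),cv2.resize(b,(397,420),interpolation=2)]))
```

```text
10.5333 [ 0.45871806 -0.06125855  0.22338472] [-0.4749715   0.74465058 -0.49814952]
top z 0.28989646352263987 [0.05884897 0.29841917]
[-0.05714741  0.05515298]
a [0.0219 0.0244 0.0405 0.0588 0.0599]
b [-0.0604 -0.0566 -0.0375 -0.0241 -0.0222]
```

View pics/fin.png

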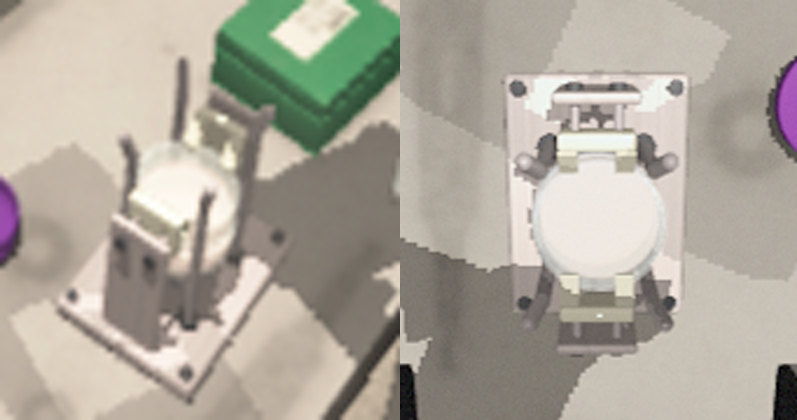

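Both catches' teeth sit over the rim, at (595,160) and (597,285). The dish is flat, with its top at the latched level of about 58 mm. The gripper is clear, so I'll hand the job in.

```bash
python3 -c "
from bench import arm
print(arm.sign_off())"
```

```text
the job is handed in; nothing more can be done
None
```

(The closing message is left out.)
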